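# Hold a glaze test hanger home in the colour reader

### The job

Pick up the hanger with the blue glazed tiles and hang it over the blue length of the colour reader's rail, then slide it along the rail towards the white head, pushing in the brass sprung plunger until the hanger is fully home against the yellow stop pads. Push gently, without ramming the stops, and finish while still gripping the hanger and holding it pressed home against the pads. Leave the other hanger, the jar and the nozzle where they stand.

Things in the scene. Friction and masses are not known exactly. Their poses are not given: they have to be found in the camera images.
- hanger: Aluminium saddle (upside-down U), blue tile on each outer side, blue grip tab on top, 0.2 to 0.37 kg, standing open side down. Origin between its feet, at their underside; z up, y along its 60 mm length, x across; a half turn about z looks the same. 48 mm wide over the tiles. Slot between the cheeks 26 mm wide, open below and at both ends, its roof 70 mm above the feet.
- hanger_tab (a point): Middle of that hanger's blue grip tab, 114 mm above its feet; grip it here across x. The tab is 12 mm thick (x), 60 mm long (y), from 90 to 136 mm above the feet. Below it the bridge block, 38 mm wide (x), 60 mm long, fills 70 to 90 mm. Hung on the rail, the feet are 52 mm above the table. Axes as the hanger's.
- reader: Fixed colour reader, placed anew each time. Origin on the table below the rail; z up, y along the rail to the white head. Round steel rail 14 mm thick, axis 115 mm up, from y = -155 mm (end post 22 mm wide, 122 mm tall) to +125 mm (head 60 mm wide, 50 long, 185 tall). Black optics beside the rail: x 49 to 101, y 30 to 110 mm, 106 tall. Base plate 12 mm thick, x -35 to 105, y -185 to 185 mm.
- load_mark (a point): Point on the rail's axis in the middle of its blue length, at reader y = -90 mm, 115 mm above the table; the blue runs 55 mm to either side of it. Axes as the reader's.
- stop: Hard stop: two yellow pads on the reader's head, one each side of the rail (8 to 20 mm from its axis in x, 124 to 144 mm above the table); they meet the hanger's bridge block. Frame the same as the reader's; the pad faces are at y = +100 mm, so the hanger's origin is at reader y = +70 mm when fully home. Never press with more than 60 N; 3 to 20 N beyond the spring is ample.
- plunger (a joint): Travel (m) of the brass spring plunger, 0 out, growing as it is pushed in (towards +y of the reader). Preload 3.5 N, stiffness 350 N/m, so about 9 N at 0.016 m, where the hanger meets the stop pads; it could go in to 0.022 m.
- plunger_tip (a point): Centre of the plunger's flat round tip, 16 mm diameter, 166 mm above the table on the line above the rail; when out it stands 16 mm proud of the stop pads (reader y = +84 mm). It meets the end of the hanger's grip tab.
- spare: Bystander: a hanger of the same shape and size with terracotta (orange-brown) tiles and an orange tab; leave it standing. Origin between its feet.
- jar: Bystander: glaze jar, 54 mm diameter, 85 mm tall, black cap, paper label. Origin at the centre of its underside.
- nozzle: Bystander: grey plastic clay-printer nozzle standing on its wide end, 52 mm diameter, 66 mm tall. Origin at the centre of its underside.
Mind the look-alikes: they are no part of the job. Leave any green look-alike of the hanger alone.

How it is judged (in metres and radians):
On the way, in this order (a step that is already met when the one before it is completed fails the run):
1. the blue-tiled hanger hangs over the blue length of the rail (x of hanger in the frame of reader between -0.01 and 0.01 m and z of hanger in the frame of reader between 0.046 and 0.06 m and angle between the y axis of hanger and the y axis of reader, either way round below 0.2 rad and angle between hanger's own z axis and vertical below 0.15 rad and y of hanger in the frame of reader between -0.135 and -0.03 m), for 0.2 s.
2. it slides along the bare rail towards the head, still hooked over it (x of hanger in the frame of reader between -0.01 and 0.01 m and z of hanger in the frame of reader between 0.046 and 0.06 m and angle between the y axis of hanger and the y axis of reader, either way round below 0.2 rad and angle between hanger's own z axis and vertical below 0.15 rad and y of hanger in the frame of reader between -0.01 and 0.052 m), for 0.05 s.
3. it presses the plunger in and meets the stop pads (x of hanger in the frame of reader between -0.01 and 0.01 m and z of hanger in the frame of reader between 0.046 and 0.06 m and angle between the y axis of hanger and the y axis of reader, either way round below 0.2 rad and angle between hanger's own z axis and vertical below 0.15 rad and value of joint plunger above 0.0145 m and contact force between hanger and stop above 1 N), for 0.2 s.
At the end, for the whole second after the job is handed in: Still gripped (over 2 N), the blue-tiled hanger hangs on the rail (10 mm across, 46-60 mm up, tilt 0.15, yaw 0.2 rad) at rest under 20 mm/s, within 3.5 mm of home, plunger in over 14.5 mm, pressing the stop pads with over 1 N; bystanders upright (0.2 rad) (all of step 3 and y of hanger in the frame of reader between 0.0665 and 0.0735 m and contact force between the fingers and hanger above 2 N and linear speed of hanger below 0.02 m/s and angle between each of spare, jar, nozzle's own z axis and vertical below 0.2 rad); the arm keeps its last pose, push and grip.
It fails at once if the reader is rammed (over 60 N) (contact force between hanger and reader above 60 N).
It fails at once if the spare is moved more than 20 mm (distance of spare from where it was at the start of the episode above 0.02 m).
It fails at once if the jar is moved more than 20 mm (distance of jar from where it was at the start of the episode above 0.02 m).
It fails at once if the nozzle is moved more than 20 mm (distance of nozzle from where it was at the start of the episode above 0.02 m).
It also fails if it takes over 58 s, if anything falls off the work surface, if the arm or the gripper's body presses on something with over 40 N, if the wrist force passes 120 N, or if a joint passes its speed limit or range.

### The arm

A 6-joint arm with a two-finger parallel gripper is mounted at the origin on the work surface. World frame = base frame: x ahead of the robot, y to its left, z up, the work surface at z = 0. Lengths are in mm, angles in rad, forces in N, time in s.
With the tool pointing down it reaches from about 300 to 825 mm from the base axis. Payload 5.4 kg.
Tool frame: the origin (TCP) lies between the finger pads; the fingertips stand 8 mm ahead of it and the grasp point (between the pads) lies 11 mm behind it; z points along the fingers, y is the line along which they close (so a half turn about z gives the same grasp; the last joint's range is limited). The gripper opens to 92 mm and grips with 3 to 60 N. Pads are 20 mm wide; open, the fingers measure 128 mm over their backs; the gripper's body (75 mm by 189 mm) begins 69 mm behind the grasp point.
Start: joints at [1.101, 0.158, 1.597, -0, 1.386, -0.21], TCP at [147.721, 555.684, 222.601] pointing down, gripper open.
Joint ranges: [-2.91, 2.91], [-0.94, 2.29], [0.18, 2.7], [-1.29, 4.43], [0.17, 2.64], [-3, 3]. Speed limits (rad/s): [2.57, 2.57, 3.14, 3.14, 3.14, 3.14].

### API

Orientations are given as a rotation vector (axis times angle).
In Python, from station import ctrl gives the robot as it stands.
- The arm moves only by the tool servo_tool, never from a script. Its argument "commands" is a list of rows, each a list of 3 entries, a list of its own where there are three numbers: the opening in per cent of the stroke, from 0 (shut) to 100 (fully open), then the shift along the tool's x, y, z in cm, then the turn about the tool's z in rad. In form: [[claw, [tx, ty, tz], spin], ...]. A call has exactly 8 rows; each row shifts and turns the commanded pose from where the row before left it, along the tool's axes as they then stand; what a row does not reach is not made up. A row lasts 1/8 s, in which the tool goes at most 62.5 mm and 10.7 degrees, less where a joint would pass 70% of its speed; a pose out of reach is approached as far as the arm can. A call with a gripper value outside its range is refused whole. The fingers move at their own pace and stop on an object; "grip_force" is the grip in N (left out, the last holds). Time passes only in rows, so rows that do not move let the fingers close, or fill a call up. It gives the time, the measured TCP pose, the force, the opening and the grip force at its end, in the units of the state.
- ctrl.get_obs(): the state, without advancing time (a new reading comes with each control period).
- ctrl.grab_frame(name): name is "scene" or "top" or "wrist"; returns a dict with "frame" (420x560x3 uint8, blue, green, red), "intrinsics" (3x3 intrinsics, pixels), "k1" (the pictures are not rectified: a ray, as slopes to the right and down, at radius r is drawn at 1 + k1 r^2 times it, then the intrinsics apply), "R" (3x3) and "t" (3): a world point X has camera coordinates R X + t; the wrist camera has in their place "hand_eye" (4x4, takes a point from camera to tool coordinates, whose origin is the TCP and whose axes are the flange's). Camera axes: x right, y down, z forward; pixel columns grow to the right and rows downward; lengths in mm; the calibration is good to about 2 mm. A picture is of the moment at which its call begins: read the wrist's pose just before it. There is no depth.
- ctrl.finish_job(): hands the job in; it is judged then, once.
The state is a dict: "time": time; "qpos": joint angles; "joint_velocities": joint speeds; "effort": joint torques, N m; "ee_pos": TCP position; "ee_rot": TCP orientation; "ft_force": force on the tool from outside, world axes, zero at the start; "ft_torque": the same for the moment, N m; "finger_gap": opening from 0.0 (shut) to 1.0 (fully open); "finger_force": force on a finger pad.
Only numpy, scipy, OpenCV 4.12 (cv2) and the standard library are available. Lean on these libraries where they do the work, as an engineer would, in place of code of your own. Each camera call takes 0.05 s, during which the arm holds its last target. There are 200 camera calls.

## Working session

There is one attempt and no reset: what is moved stays moved. The work goes in short steps, Python scripts to look and compute and a tool call to move; the robot and the scene stay as the last step left them, time stands still between calls to the robot, and variables do not carry over. Pictures are saved under pics/ and viewed, at most 10 in all, crops included, and the job is handed in when it is done.

Besides the shell and the picture viewer there is one more tool, called after ">>>" as name(argument=value, ...) on one line, values as JSON. servo_tool: Moves the arm, as the interface text tells. Its arguments: {"type":"object","properties":{"commands":{"type":"array","items":{"type":"array"}},"grip_force":{"type":"number"}},"required":["commands"]}

```bash
mkdir -p pics; ls; cat > h.py <<'E'
import numpy as np, cv2, pickle
from station import ctrl
def grab(n,save=None):
    f=ctrl.grab_frame(n)
    if save: cv2.imwrite('pics/'+save,f['frame'])
    return f
def ray(f,u,v,pose=None):
    K=np.array(f['intrinsics']);d=np.array([(u-K[0,2])/K[0,0],(v-K[1,2])/K[1,1]])
    s=d.copy()
    for _ in range(20): s=d/(1+f['k1']*(s@s))
    c=np.array([s[0],s[1],1.])
    if 'R' in f:
        R=np.array(f['R']);t=np.array(f['t']); return -R.T@t, R.T@c
    H=np.array(f['hand_eye']);p,r=pose;Rt=cv2.Rodrigues(np.array(r,float))[0]
    return Rt@H[:3,3]+p, Rt@(H[:3,:3]@c)
def onz(f,u,v,z,pose=None):
    o,d=ray(f,u,v,pose); return o+d*(z-o[2])/d[2]
E
python3 - <<'E'
from h import *
a=grab('scene');b=grab('top')
pickle.dump((a,b),open('f0.pkl','wb'))
cv2.imwrite('pics/s0.png',a['frame']);cv2.imwrite('pics/t0.png',b['frame'])
for f in(a,b):print(f['intrinsics'],f['k1'],-np.array(f['R']).T@f['t'])
print(ctrl.get_obs())
E
```

```text
pics
[[447.71427239   0.         277.93650656]
 [  0.         447.71427239 210.35306155]
 [  0.           0.           1.        ]] -0.0021439791876901003 [1068.27536859    8.00875248  681.22821856]
[[526.15884253   0.         273.50934919]
 [  0.         526.15884253 205.26207114]
 [  0.           0.           1.        ]] -0.14594153583694705 [ 372.08476184  -57.96608841 1125.92410261]
{'time': 0.1, 'qpos': array([ 1.10090051e+00,  1.58969560e-01,  1.59810035e+00,  8.51620581e-06,
        1.38620443e+00, -2.10081039e-01]), 'joint_velocities': array([-0.00052146, -0.00300506, -0.00201022,  0.00068016,  0.00048401,
        0.00051201]), 'effort': array([ 6.60771675e-04, -3.86501026e+01, -3.22958422e+01,  7.04846531e-02,
        3.39141162e-02, -7.45832563e-05]), 'ee_pos': array([147.47053897, 555.19723797, 221.72960473]), 'ee_rot': array([-4.06897825e-01, -3.11455607e+00,  2.48553956e-03]), 'ft_force': array([-0.88011161,  1.05715022,  0.58470923]), 'ft_torque': array([ 0.01256282, -0.04228701, -0.03395983]), 'finger_force': 0.0, 'finger_gap': 0.9992827782728623}
```

View pics/s0.png

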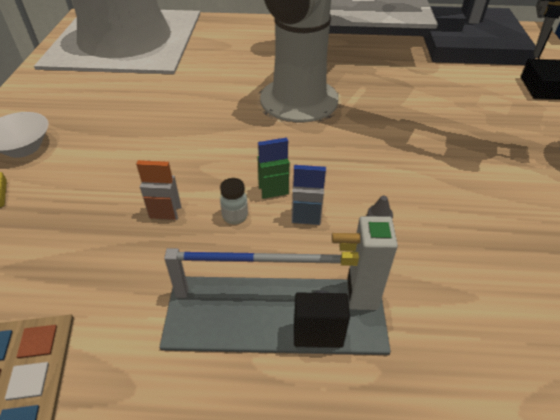

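View pics/t0.png

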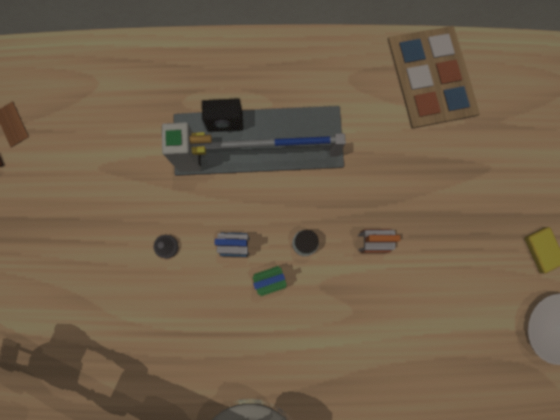

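Candidates for the blue-tiled hanger: the hanger with blue tab and slate-blue tile at scene (309,195)/top (232,243); the green one with a blue tab at scene (275,168)/top (268,281); the orange spare at scene (158,190)/top (380,240). I choose the first, since its tiles are blue; a crop will check it.

```bash
python3 - <<'E'
from h import *
a,b=pickle.load(open('f0.pkl','rb'))
c1=cv2.resize(a['frame'][130:240,230:340],(500,500),interpolation=cv2.INTER_CUBIC)
c2=cv2.resize(b['frame'][220:300,205:290],(300,300),interpolation=cv2.INTER_CUBIC)
im=np.zeros((500,800,3),np.uint8);im[:,:500]=c1;im[:300,500:]=c2;cv2.imwrite('pics/c0.png',im)
def blobs(f,lo,hi,name,z,mn=25):
    m=cv2.inRange(cv2.cvtColor(f['frame'],cv2.COLOR_BGR2HSV),lo,hi)
    for c in cv2.findContours(m,0,2)[0]:
        if cv2.contourArea(c)<mn: continue
        r=cv2.minAreaRect(c);bx=cv2.boxPoints(r)
        # long axis ends
        e=[(bx[i]+bx[(i+1)%4])/2 for i in range(4)]
        p=(e[0],e[2]) if np.linalg.norm(e[0]-e[2])>np.linalg.norm(e[1]-e[3]) else (e[1],e[3])
        print(name,np.round(r[0],1),np.round(r[1],1),[np.round(onz(f,*q,z)[:2],1) for q in p])
blobs(b,(108,150,90),(130,255,255),'blue@136',136)
blobs(b,(108,150,90),(130,255,255),'blue@120',120)
blobs(b,(22,150,120),(34,255,255),'yellow@144',144,8)
blobs(b,(50,120,60),(80,255,255),'green@185',185)
blobs(b,(5,170,150),(14,255,255),'orange@136',136)
blobs(b,(14,150,90),(21,255,200),'brass@172',172)
blobs(b,(80,20,30),(110,120,110),'base@12',12,800)
E
```

```text
blue@136 [301.5 140.2] [ 2.9 51.1] [array([ 636.3, -160.8]), array([632.2, -61.7])]
blue@120 [301.5 140.2] [ 2.9 51.1] [array([ 640.6, -162.5]), array([636.4, -61.8])]
yellow@144 [547.5 249.8] [38.  22.2] [array([ 449.1, -573.4]), array([ 381.5, -603.7])]
yellow@144 [200. 149.] [2. 4.] [array([616.5,  80.5]), array([616.6,  88.2])]
green@185 [173.  137.5] [11. 12.] [array([628.8, 118. ]), array([629.1, 140.5])]
```

View pics/c0.png

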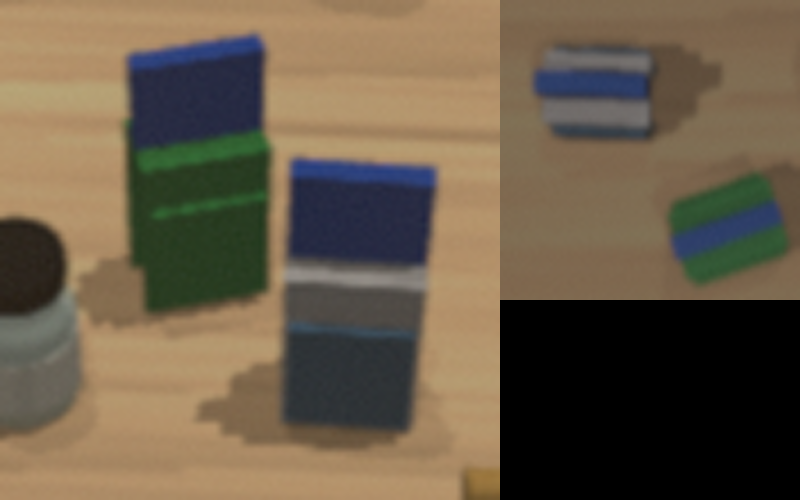

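The crop shows the right-hand hanger at scene (309,195) is aluminium with blue tiles and a blue tab, while the other blue-tabbed one is all green, so the choice is confirmed. Next I refine the masks.

```bash
python3 - <<'E'
from h import *
a,b=pickle.load(open('f0.pkl','rb'))
def fit(f,box,lo,hi,z,name):
    u0,v0,u1,v1=box
    m=cv2.inRange(cv2.cvtColor(f['frame'],cv2.COLOR_BGR2HSV)[v0:v1,u0:u1],lo,hi)
    n,l,s,c=cv2.connectedComponentsWithStats(m);k=1+np.argmax(s[1:,4]);v,u=np.nonzero(l==k)
    P=np.array([onz(f,x+u0,y+v0,z)[:2] for x,y in zip(u,v)])
    cen,sz,ang=cv2.minAreaRect(P.astype(np.float32))
    w,V=np.linalg.eigh(np.cov(P.T));d=V[:,1]*np.sign(V[1,1])
    print(name,len(u),'mean',P.mean(0).round(1),'rectc',np.round(cen,1),np.round(sz,1),'yaw',np.arctan2(-d[0],d[1]).round(3))
fit(b,(205,225,255,262),(108,110,60),(130,255,255),136,'tab')
fit(b,(265,125,335,150),(108,110,60),(130,255,255),120,'railblue top')
fit(b,(150,100,350,180),(70,5,40),(125,110,110),12,'base')
fit(b,(160,120,195,160),(45,80,40),(85,255,255),185,'green')
fit(a,(175,245,260,270),(105,110,60),(130,255,255),117,'railblue scene')
hsv=cv2.cvtColor(b['frame'],cv2.COLOR_BGR2HSV)
print([hsv[160,x].tolist() for x in(190,250,320)],[hsv[y,200].tolist() for y in range(130,156,2)], [hsv[y,240].tolist() for y in range(138,152)])
E
```

```text
tab 152 mean [438.1  24.5] rectc [437.3  25.5] [54.9  9.4] yaw -0.03
railblue top 325 mean [ 637.7 -112.9] rectc [ 637.8 -113. ] [ 12.3 106.6] yaw 0.041
base 305 mean [ 667.4 -113.9] rectc [ 666.7 -112.3] [139.9  31.3] yaw 0.015
green 201 mean [629.  128.9] rectc [629.  129.2] [27.  24.9] yaw -0.569
railblue scene 443 mean [ 638.7 -111.6] rectc [ 638.6 -111.9] [ 12.  108.2] yaw 0.04
[[17, 28, 64], [53, 13, 78], [45, 7, 69]] [[42, 16, 79], [27, 107, 107], [26, 151, 118], [19, 143, 102], [18, 142, 115], [18, 142, 106], [17, 128, 80], [21, 41, 62], [24, 117, 96], [25, 160, 126], [28, 154, 126], [26, 155, 94], [22, 125, 55]] [[60, 10, 77], [60, 7, 76], [45, 7, 76], [15, 12, 86], [30, 8, 96], [15, 10, 102], [23, 10, 99], [23, 11, 89], [23, 13, 79], [30, 8, 64], [45, 9, 57], [60, 14, 54], [60, 5, 51], [45, 9, 55]]
```

>>> servo_tool(commands=[[100,[0,0,-0.6],0.1675],[100,[0,0,-0.6],0.1675],[100,[0,0,-0.6],0.1675],[100,[0,0,-0.6],0.1675],[100,[0,0,-0.6],0.1675],[100,[0,0,-0.6],0.1675],[100,[0,0,-0.6],0.1675],[100,[0,0,-0.6],0.1675]])

```text
time: 1.1
ee_pos: [147.6, 555.4, 270.2]
ee_rot: [2.259, 2.183, -0.002]
ft_force: [0.2, 0.3, -0.6]
finger_gap: 1.0
finger_force: 0.0
```

>>> servo_tool(commands=[[100,[-2.5,1.5,0],0],[100,[-3.5,2,0],0],[100,[-3.5,2,0],0],[100,[-3.5,2,0],0],[100,[-3.5,2,0],0],[100,[-3.5,2,0],0],[100,[-3.5,2,0],0],[100,[-3.5,2,0],0]])

```text
time: 2.1
ee_pos: [295.0, 280.0, 270.2]
ee_rot: [-2.253, -2.189, 0.001]
ft_force: [0.7, -0.1, -0.5]
finger_gap: 0.999
finger_force: 0.0
```

>>> servo_tool(commands=[[100,[-3.5,2,0],0],[100,[-3.5,2,0],0],[100,[-3.5,2,0],0],[100,[-3.5,2,0],0],[100,[-3.5,2,0],0],[100,[-3.5,2,0],0],[100,[-3.1,2.1,0],0],[100,[0,0,0],0]])

```text
time: 3.1
ee_pos: [429.1, 34.8, 270.1]
ee_rot: [-2.256, -2.185, 0.001]
ft_force: [0.6, 0.3, 0.5]
finger_gap: 0.999
finger_force: 0.0
```

```bash
python3 - <<'E'
from h import *
o=ctrl.get_obs();f=grab('wrist','w1.png');pickle.dump((o,f),open('w1.pkl','wb'))
R=cv2.Rodrigues(o['ee_rot'])[0]
print(o['time'],o['ee_pos'],R.round(3).tolist(),o['qpos'],np.array(f['hand_eye']).round(2).tolist())
E
```

```text
3.1 [429.13292053  34.76689059 270.07320191] [[0.032, 0.999, -0.001], [0.999, -0.032, 0.0], [0.0, -0.001, -1.0]] [-2.01219672e-01 -2.62706887e-01  1.90818082e+00 -2.11100501e-04
  1.49738116e+00 -1.68801884e-01] [[0.0, -0.95, -0.3, 84.86], [1.0, 0.0, -0.0, 0.25], [0.0, -0.3, 0.95, -162.8], [0.0, 0.0, 0.0, 1.0]]
```

View pics/w1.png

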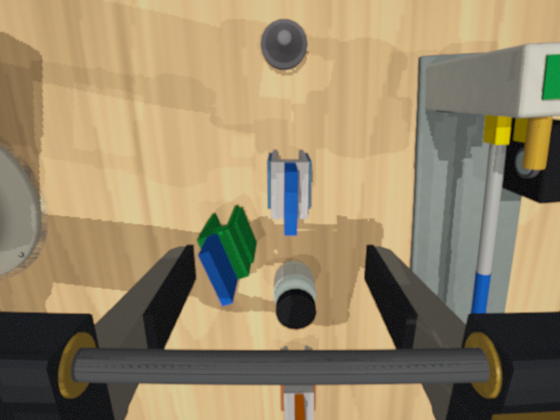

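The wrist view shows the blue-tiled hanger with its tab from about (291,165) to (291,234), aligned with the image's vertical; the green look-alike at (228,255) and the jar at (295,293) are beside it. The rail runs from (480,310) to (497,140).

```bash
python3 - <<'E'
from h import *
o,f=pickle.load(open('w1.pkl','rb'));pose=(o['ee_pos'],o['ee_rot'])
hsv=cv2.cvtColor(f['frame'],cv2.COLOR_BGR2HSV)
for v in range(158,240,4):
    us=[u for u in range(270,312) if 108<hsv[v,u,0]<130 and hsv[v,u,1]>150]
    if us: print(v,us[0],us[-1],hsv[v,291,2],onz(f,(us[0]+us[-1])/2,v,136,pose).round(1)[:2])
# nozzle/jar/green positions: rail
for v in range(150,312,12):
    row=hsv[v,465:515]
    us=[465+i for i,p in enumerate(row) if (p[2]>125 and p[1]<60) or (108<p[0]<130 and p[1]>120)]
    if us: print('rail',v,us[0],us[-1],onz(f,(us[0]+us[-1])/2,v,115,pose).round(1)[:2])
for n,p,z in(('jar',(296,308),85),('green far',(228,303),136),('green tile',(241,210),70),('nozz',(284,40),66)):print(n,onz(f,*p,z,pose).round(0))
E
```

```text
166 285 295 112 [439.   62.4]
170 285 296 115 [439.3  58.8]
174 285 297 164 [439.7  55.3]
178 285 297 164 [439.6  51.7]
182 285 297 164 [439.5  48.2]
186 285 297 164 [439.4  44.6]
190 285 297 162 [439.4  40.9]
194 285 285 180 [434.   37.4]
198 285 285 179 [433.9  33.8]
202 285 285 181 [433.8  30.1]
218 296 296 188 [443.3  14.6]
222 285 296 187 [438.2  11. ]
230 285 285 186 [433.    3.3]
234 285 295 185 [437.5  -0.7]
rail 150 471 501 [621.5  68.2]
rail 162 465 508 [623.6  56.9]
rail 174 465 502 [622.3  45.5]
rail 186 465 501 [623.4  33.8]
rail 198 465 500 [624.6  21.8]
rail 210 465 514 [633.5   9.3]
rail 222 465 514 [635.4  -3.2]
rail 234 465 514 [637.3 -16.1]
rail 246 465 513 [638.9 -29.2]
rail 258 465 512 [640.4 -42.6]
rail 270 465 510 [641.6 -56.4]
rail 282 465 508 [642.7 -70.4]
rail 294 465 506 [644.  -84.9]
rail 306 465 505 [645.8 -99.8]
jar [ 443. -114.   85.]
green far [375. -72. 136.]
green tile [386.   3.  70.]
nozz [438. 173.  66.]
```

>>> servo_tool(commands=[[50,[-0.7,0.96,1.0],0],[50,[0,0,3],0],[50,[0,0,3],0],[50,[0,0,3],0],[50,[0,0,3],0],[50,[0,0,2.2],0],[50,[0,0,1.5],0],[50,[0,0,0],0]], grip_force=35)

```text
time: 4.15
ee_pos: [437.2, 29.6, 102.5]
ee_rot: [-2.251, -2.188, 0.002]
ft_force: [-0.9, 0.3, 0.5]
finger_gap: 0.5
finger_force: 0.0
```

>>> servo_tool(commands=[[0,[0,0,0],0],[0,[0,0,0],0],[0,[0,0,0],0],[0,[0,0,0],0],[0,[0,0,0],0],[0,[0,0,0],0],[0,[0,0,0],0],[0,[0,0,0],0]])

```text
time: 5.15
ee_pos: [438.5, 29.0, 104.0]
ee_rot: [2.253, 2.189, 0.001]
ft_force: [0.1, -0.3, 5.1]
finger_gap: 0.128
finger_force: 35.0
```

>>> servo_tool(commands=[[0,[0,0,-0.6],0],[0,[0,0,-1.5],0],[0,[0,0,-2.2],0],[0,[0,0,-2.5],0],[0,[0,0,-2.5],0],[0,[0,0,-2.5],0],[0,[0,0,-2.2],0],[0,[0,0,-1.2],0]])

```text
time: 6.15
ee_pos: [438.4, 29.0, 257.1]
ee_rot: [2.252, 2.188, 0.001]
ft_force: [-0.1, 0.7, -3.9]
finger_gap: 0.129
finger_force: 35.0
```

>>> servo_tool(commands=[[0,[-0.8,1.2,0],0],[0,[-1.6,2.5,0],0],[0,[-1.8,2.9,0],0],[0,[-2.0,3.1,0],0],[0,[-2.0,3.1,0],0],[0,[-1.8,2.9,0],0],[0,[-1.6,2.5,0],-0.035],[0,[-1.4,2.15,0],-0.032]])

```text
time: 7.15
ee_pos: [638.9, -107.4, 253.1]
ee_rot: [-2.177, -2.262, 0.002]
ft_force: [0.6, -0.4, -3.1]
finger_gap: 0.132
finger_force: 35.0
```

>>> servo_tool(commands=[[0,[0,0,0],0],[0,[0,0,0],0],[0,[0,0,0],0],[0,[0,0,0],0],[0,[0,0,0],0],[0,[0,0,0],0],[0,[0,0,0],0],[0,[0,0,0],0]])

```text
time: 8.15
ee_pos: [638.3, -106.0, 255.6]
ee_rot: [-2.179, -2.263, 0.0]
ft_force: [-0.4, -0.7, -3.2]
finger_gap: 0.129
finger_force: 35.0
```

```bash
python3 - <<'E'
from h import *
o=ctrl.get_obs();f=grab('wrist','w2.png');a=grab('scene');b=grab('top');o2=ctrl.get_obs();pickle.dump((o,f,a,b),open('w2.pkl','wb'))
im=np.zeros((420,800,3),np.uint8);im[:,:520]=f['frame'][:,20:540];im[:,520:]=cv2.resize(a['frame'][140:300,150:257],(280,420));cv2.imwrite('pics/w2c.png',im)
for x in(o,o2):print(x['ee_pos'],cv2.Rodrigues(x['ee_rot'])[0].round(3).tolist(),x['ft_force'])
E
```

```text
[ 638.30758461 -106.04302122  255.59319574] [[-0.038, 0.999, -0.0], [0.999, 0.038, -0.0], [0.0, -0.0, -1.0]] [-0.44329929 -0.67363377 -3.19778137]
[ 638.32112285 -106.06738273  255.57484831] [[-0.038, 0.999, -0.0], [0.999, 0.038, 0.0], [0.0, -0.0, -1.0]] [-0.28466015 -0.59579157 -2.73331249]
```

View pics/w2c.png

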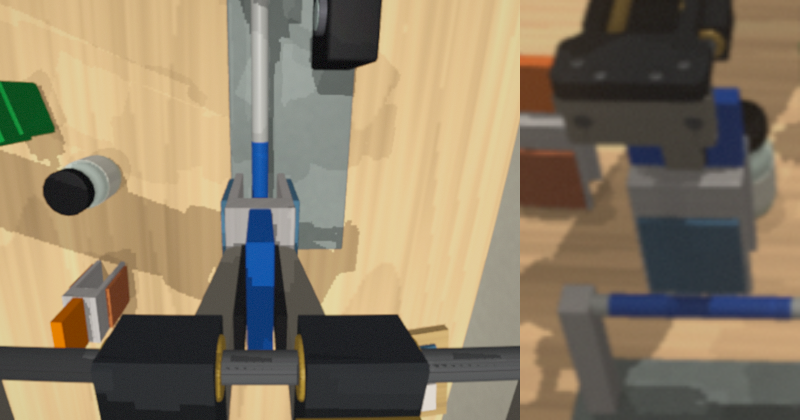

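The view shows the rail (crop x≈260) running centrally under the slot of the held hanger (222–298), over the blue length. So I lower it.

>>> servo_tool(commands=[[0,[0,0,1],0],[0,[0,0,2],0],[0,[0,0,2],0],[0,[0,0,1.7],0],[0,[0,0,1.3],0],[0,[0,0,1],0],[0,[0,0,0.6],0],[0,[0,0,0],0]])

```text
time: 9.3
ee_pos: [638.3, -106.1, 159.4]
ee_rot: [-2.179, -2.263, 0.0]
ft_force: [0.2, -0.2, -3.3]
finger_gap: 0.127
finger_force: 35.0
```

>>> servo_tool(commands=[[0,[0,0,0.1],0],[0,[0,0,0.1],0],[0,[0,0,0],0],[0,[0,0,0],0],[0,[0,0,0],0],[0,[0,0,0],0],[0,[0,0,0],0],[0,[0,0,0],0]])

```text
time: 10.3
ee_pos: [638.3, -106.1, 157.6]
ee_rot: [-2.179, -2.263, 0.0]
ft_force: [-0.4, -0.8, -2.7]
finger_gap: 0.132
finger_force: 35.0
```

>>> servo_tool(commands=[[0,[0.6,0,0],0],[0,[1,0,0],0],[0,[1,0,0],0],[0,[1,0,0],0],[0,[1,0,0],0],[0,[1,0,0],0],[0,[1,0,0],0],[0,[1,0,0],0]])

```text
time: 11.3
ee_pos: [635.4, -29.5, 157.6]
ee_rot: [2.179, 2.263, 0.0]
ft_force: [0.8, -0.0, -4.2]
finger_gap: 0.129
finger_force: 35.0
```

>>> servo_tool(commands=[[0,[1,0,0],0],[0,[1,0,0],0],[0,[0.9,0,0],0],[0,[0.8,0,0],0],[0,[0.6,0,0],0],[0,[0.4,0,0],0],[0,[0.2,0,0],0],[0,[0,0,0],0]])

```text
time: 12.3
ee_pos: [633.6, 18.8, 157.6]
ee_rot: [2.179, 2.263, -0.0]
ft_force: [-0.8, -0.5, -2.5]
finger_gap: 0.134
finger_force: 35.0
```

```bash
python3 - <<'E'
from h import *
o=ctrl.get_obs();a=grab('scene');f=grab('wrist')
im=np.zeros((500,800,3),np.uint8);im[:,:400]=cv2.resize(a['frame'][150:350,240:400],(400,500));im[:,400:]=cv2.resize(f['frame'][60:420,100:388],(400,500));cv2.imwrite('pics/w3.png',im)
print(o['ee_pos'],o['ft_force'],o['ft_torque'])
E
```

```text
[633.58505805  18.82959318 157.58955451] [-0.84463274 -0.45737511 -2.52612064] [-0.12433498  0.09897195  0.00902603]
```

View pics/w3.png

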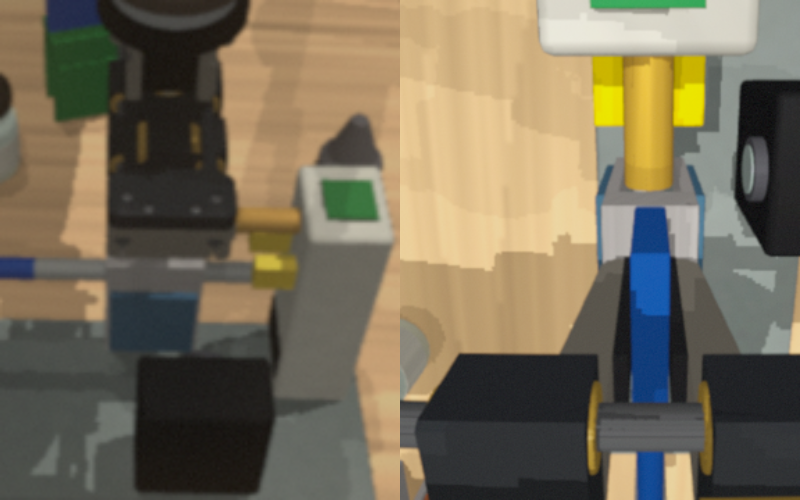

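The hanger is hooked over the rail and in line with the plunger (crop (648,130)) and yellow pads. Now I creep in.

>>> servo_tool(commands=[[0,[0.4,0,0],0],[0,[0.4,0,0],0],[0,[0.3,0,0],0],[0,[0.3,0,0],0],[0,[0.3,0,0],0],[0,[0.3,0,0],0],[0,[0.2,0,0],0],[0,[0,0,0],0]])

```text
time: 13.4
ee_pos: [632.8, 39.8, 157.7]
ee_rot: [2.178, 2.262, -0.002]
ft_force: [-1.4, -5.0, -3.0]
finger_gap: 0.131
finger_force: 35.0
```

>>> servo_tool(commands=[[0,[0.1,0,0],0],[0,[0.1,0,0],0],[0,[0.1,0,0],0],[0,[0.1,0,0],0],[0,[0,0,0],0],[0,[0,0,0],0],[0,[0,0,0],0],[0,[0,0,0],0]])

```text
time: 14.4
ee_pos: [632.6, 43.3, 157.7]
ee_rot: [2.178, 2.261, -0.003]
ft_force: [-0.2, -7.5, -2.7]
finger_gap: 0.129
finger_force: 35.0
```

>>> servo_tool(commands=[[0,[0.1,0,0],0],[0,[0.1,0,0],0],[0,[0.1,0,0],0],[0,[0.1,0,0],0],[0,[0,0,0],0],[0,[0,0,0],0],[0,[0,0,0],0],[0,[0,0,0],0]])

```text
time: 15.4
ee_pos: [632.5, 46.8, 157.7]
ee_rot: [2.178, 2.261, -0.004]
ft_force: [0.1, -7.2, -2.9]
finger_gap: 0.131
finger_force: 35.0
```

>>> servo_tool(commands=[[0,[0.05,0,0],0],[0,[0.05,0,0],0],[0,[0.05,0,0],0],[0,[0,0,0],0],[0,[0,0,0],0],[0,[0,0,0],0],[0,[0,0,0],0],[0,[0,0,0],0]])

```text
time: 16.4
ee_pos: [632.4, 48.1, 157.7]
ee_rot: [2.178, 2.261, -0.004]
ft_force: [-1.0, -8.3, -3.0]
finger_gap: 0.129
finger_force: 35.0
```

Expected stop at about TCP y 48–49. I continue in 1 mm steps.

>>> servo_tool(commands=[[0,[0.05,0,0],0],[0,[0.05,0,0],0],[0,[0,0,0],0],[0,[0,0,0],0],[0,[0,0,0],0],[0,[0,0,0],0],[0,[0,0,0],0],[0,[0,0,0],0]])

```text
time: 17.4
ee_pos: [632.4, 49.0, 157.7]
ee_rot: [2.178, 2.261, -0.005]
ft_force: [-0.9, -8.9, -3.4]
finger_gap: 0.128
finger_force: 35.0
```

>>> servo_tool(commands=[[0,[0.05,0,0],0],[0,[0.05,0,0],0],[0,[0,0,0],0],[0,[0,0,0],0],[0,[0,0,0],0],[0,[0,0,0],0],[0,[0,0,0],0],[0,[0,0,0],0]])

```text
time: 18.4
ee_pos: [632.4, 49.1, 157.8]
ee_rot: [2.177, 2.26, -0.006]
ft_force: [-0.9, -11.9, -2.6]
finger_gap: 0.128
finger_force: 35.0
```

It stalled at y 49.1 with rising force, so the pads are met. I press a little more.

>>> servo_tool(commands=[[0,[0.05,0,0],0],[0,[0.05,0,0],0],[0,[0.05,0,0],0],[0,[0,0,0],0],[0,[0,0,0],0],[0,[0,0,0],0],[0,[0,0,0],0],[0,[0,0,0],0]])

```text
time: 19.4
ee_pos: [632.4, 49.3, 157.9]
ee_rot: [2.176, 2.258, -0.009]
ft_force: [-1.5, -15.2, -1.7]
finger_gap: 0.126
finger_force: 35.0
```

```bash
python3 - <<'E'
from h import *
a=grab('scene');f=grab('wrist');o=ctrl.get_obs()
im=np.zeros((500,800,3),np.uint8);im[:,:400]=cv2.resize(a['frame'][150:350,240:400],(400,500));im[:,400:]=cv2.resize(f['frame'][60:420,100:388],(400,500));cv2.imwrite('pics/w4.png',im)
print(o['ee_pos'],o['ft_force'],o['ft_torque'],o['finger_force'])
E
```

```text
[632.41545321  49.29169059 157.88846665] [ -0.98177649 -15.41904606  -2.19682957] [-2.74637508  0.22116407  0.06892786] 35.00494658946991
```

View pics/w4.png

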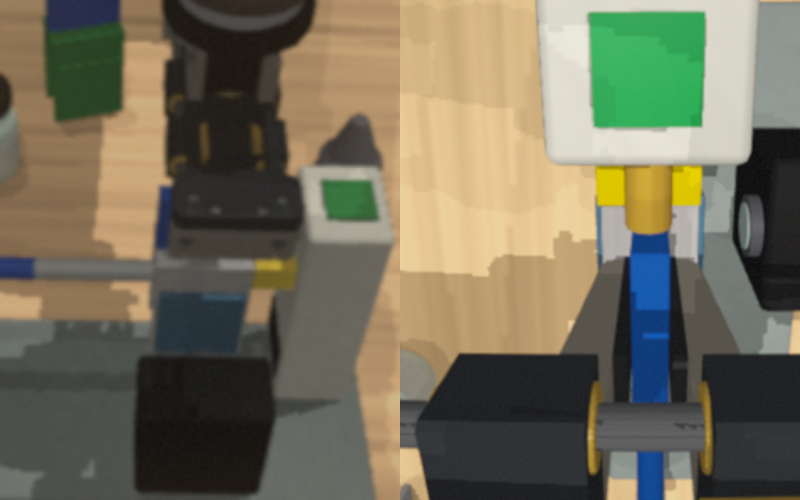

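The hanger's bridge block is against the yellow pads (crop (610,195)), with the plunger pushed in (650,210). It is still gripped, with a steady push of 15 N, so I hand in.

```bash
python3 -c "
from station import ctrl
print(ctrl.finish_job())"
```

```text
the job is handed in; nothing more can be done
None
```

The job is handed in: the blue-tiled hanger was hung on the blue length of the rail and slid home, and I left it still gripped at 35 N and pressing at about 15 N in all, roughly 6 N of that beyond the spring; the pictures show it against the yellow pads with the plunger in, but no verdict came back.

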